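# Repack the levered transit case

### The job

Pack all the small brown cartons into the transit case and shut it again. Move the cartons lying on its lid out of the way onto the bench first, then lever the flush lid up with the blade of the lever bar in the notch and open it wide. When finished, every small carton is inside, the lid is shut fully flush, and the bar lies flat back on its black rubber mat; do not disturb the other things on the bench.

Things in the scene. Friction and masses are not known exactly. Their poses are not given: they have to be found in the camera images.
- case: transit case of blue plastic, fixed to the bench (it varies in place and yaw): outer 256 (x) x 216 (y) mm, 90 mm high, walls and floor 6 mm, inside 244 (x) x 204 (y) mm and 76 mm clear under the shut lid. Origin at the centre of its underside, z up; the lid's hinge runs along the case's x axis at its +y side, the pry notch is in the middle of its -y wall.
- notch (a point): middle of the mouth of the pry notch, on the outer face of the case's -y wall, 73 mm above the bench: the wall is cut away there over 72 mm along x, from 64 mm above the bench up to the rim, so that under the lid's front edge (underside at 82 mm) there is an opening 18 mm high through which a level blade pushed along the case's +y gets under the lid.
- hinge (a point): middle of the lid's hinge line, 90 mm above the bench, 102 mm to +y of the case's centre; axis along the case's x; axes as the case's.
- lid (a joint): grey lid of the case, a panel 240 (x) x 200 x 8 mm, 0.15 kg, that sits flush in the rim (top at 90 mm above the bench) with nothing to grip; from the hinge it reaches 202 mm to the case's -y when shut. 0 = shut; it grows as the lid's front edge rises, to a stop at 1.75 rad, leaning a little outwards to the case's +y. Stiff hinge (0.22 N m of friction): it stays where it is left at any angle and must be pushed all the way shut.
- bar_grip (a point): lever bar: wooden handle 100 mm long, 20 wide, 26 high, and in line with it a flat steel blade 30 mm wide, 5 mm thick (flush with the handle's underside), standing out 90 mm; 190 mm in all, 0.22 kg. The point is at mid-height of the handle (13 mm above the bar's underside), 35 mm from the handle's blade end, near the centre of mass; x points along the bar to the blade's tip (125 mm away), z up.
- mat: black rubber mat, fixed, 280 (x) x 140 (y) x 4 mm, origin at the centre of its underside; the lever bar lies on it.
- tape: bystander, not to be disturbed: clear roll of tape lying flat, 100 mm across, 45 high; origin at the centre of its underside, as for the other bystanders.
- can: bystander: can, 66 mm across, 110 high.
- spray: bystander: bottle, 70 mm across, 190 high.
- jar: bystander: jar, 80 mm across, 100 high.
- carton0_mid (a point): sealed plain brown cardboard carton with a white paper band and label, 46 (its x) x 80 (its y) x 50 mm (its z, height), 0.1 to 0.2 kg; the point is its centre. At the start it lies on the case's lid. Absent in some runs.
- carton1_mid (a point): sealed plain brown cardboard carton with a white paper band and label, 46 (its x) x 80 (its y) x 50 mm (its z, height), 0.1 to 0.2 kg; the point is its centre. At the start it lies on the case's lid. Absent in some runs.
- carton2_mid (a point): sealed plain brown cardboard carton with a white paper band and label, 46 (its x) x 80 (its y) x 50 mm (its z, height), 0.1 to 0.2 kg; the point is its centre. At the start it stands on the bench. Absent in some runs.
- carton3_mid (a point): sealed plain brown cardboard carton with a white paper band and label, 46 (its x) x 80 (its y) x 50 mm (its z, height), 0.1 to 0.2 kg; the point is its centre. At the start it stands on the bench. Absent in some runs.
Mind the look-alikes: they are no part of the job. What is shaped like the part that bears carton2_mid but red is not meant. What is shaped like the part that bears carton1_mid but red or turquoise is not meant.

How it is judged:
On the way, in this order (a step that is already met when the one before it is completed fails the run):
1. the cartons that lay on the lid have been set down on the bench and let go (height (world z) of each of carton0_mid, carton1_mid below 0.05 m and linear speed of each of carton0, carton1 below 0.03 m/s and contact force between the fingers and carton0 below 0.1 N and contact force between the fingers and carton1 below 0.1 N), for 0.2 s.
2. the lever bar, not the fingers, holds the lid up by more than 0.25 rad (value of joint lid above 0.25 rad and contact force between bar and lid above 0.2 N and contact force between the fingers and lid below 0.1 N), for 0.1 s.
3. the lid is open wide, past 1.3 rad (value of joint lid above 1.3 rad), for 0.2 s.
At the end, for the whole second after the job is handed in: Every carton present is at rest inside the case (centre within 105 mm in x and 90 mm in y of its middle, under 60 mm up), the lid is shut to within 0.04 rad, and the bar is at rest, flat on the mat (grip point within 90 mm of the mat's centre along it, 65 mm across) (x of carton0_mid in the frame of case between -0.105 and 0.105 m and y of carton0_mid in the frame of case between -0.09 and 0.09 m and z of each of carton0_mid, carton1_mid, carton2_mid, carton3_mid in the frame of case below 0.06 m and linear speed of each of carton0, carton1, carton2, carton3, bar below 0.03 m/s and x of carton1_mid in the frame of case between -0.105 and 0.105 m and y of carton1_mid in the frame of case between -0.09 and 0.09 m and x of carton2_mid in the frame of case between -0.105 and 0.105 m and y of carton2_mid in the frame of case between -0.09 and 0.09 m and x of carton3_mid in the frame of case between -0.105 and 0.105 m and y of carton3_mid in the frame of case between -0.09 and 0.09 m and value of joint lid below 0.04 rad and x of bar_grip in the frame of mat between -0.09 and 0.09 m and y of bar_grip in the frame of mat between -0.065 and 0.065 m and height (world z) of bar_grip below 0.03 m and angle between bar_grip's own z axis and vertical below 0.15 rad); the robot touches nothing.
It fails at once if a bystander (tape, can, spray bottle, jar) is moved by more than 30 mm (distance of any of tape, can, spray, jar from where it was at the start of the episode above 0.03 m).
Of carton0, carton1 only 1 to 2 are there at a start; the rules pass over those that are not, and their reading is None.
Of carton2, carton3 only 1 to 2 are there at a start; the rules pass over those that are not, and their reading is None.
At some moment in a run one of carton0, carton1, carton2, carton3, bar may be knocked a few centimetres aside while the robot is not near it.
It also fails if it takes over 210 s, if anything falls off the work surface, if the arm or the gripper's body presses on something with over 40 N, if the wrist force passes 120 N, or if a joint passes its speed limit or range.

### The arm

A 7-joint arm with a two-finger parallel gripper is mounted at the origin on the work surface. World frame = base frame: x ahead of the robot, y to its left, z up, the work surface at z = 0. Lengths are in m, angles in rad, forces in N, time in s.
With the tool pointing down it reaches from about 0.375 to 0.925 m from the base axis. Payload 3.1 kg.
Tool frame: the origin (TCP) lies where the fingers leave the gripper's body, on its centre line; the fingertips stand 73 mm ahead of it and the grasp point (between the pads) lies 54 mm ahead of it; x points along the fingers, z is the direction in which the jaws open and shut, and the axes are right-handed (so a half turn about x gives the same grasp; the last joint's range is limited). The gripper opens to 85 mm and grips with 20 to 120 N. Pads are 22 mm wide; open, the fingers measure 114 mm over their backs; the gripper's body (76 mm by 85 mm) begins 54 mm behind the grasp point. The pads swing forward as they close: fully open they stand 13 mm farther back than shut.
Start: joints at [-1.376, 0.383, 0.044, 1.598, -0.018, 1.161, -0.05], TCP at [0.188, 0.622, 0.304] pointing down, gripper open.
Joint ranges: [-2.61, 2.61], [-0.41, 2.15], [-1.48, 1.57], [0, 2.5], [-1.57, 4.71], [0.05, 1.97], [-2.85, 2.85]. Speed limits (rad/s): [2.79, 2.79, 3.14, 3.14, 3.14, 3.14, 3.14].

### API

Orientations are given as [roll, pitch, yaw] about the fixed x, y, z axes, in that order (R = Rz(yaw) Ry(pitch) Rx(roll)).
In Python, from plant import * gives the robot as it stands. The module is installed in compiled form; this text tells all that it offers. Calls block until the motion is done:
- reach(position, orientation): joint-space move of the TCP to a pose.
- move_straight(position, ori=None, max_speed=0.15): straight line of the TCP; ori=None keeps the orientation; max_speed is the mean speed in m/s.
- goto_joints(angles): joint-space move.
- grip(opening, squeeze=None): opening from 0.0 (shut) to 1.0 (fully open); squeeze is the grip in N (None keeps the last); returns when the fingers have stopped.
- sleep(seconds).
- solve_ik(position, orientation): joint angles nearest the present ones, or None.
- read_state(): the state.
- get_image(name): name is "side" or "top"; returns the picture (480x640x3 uint8, red, green, blue); there is no depth.
- camera_params(name): a dict with "fov_y" (degrees; the focal length in pixels is half the picture's height over the tangent of half this angle, whatever the lens; pixels are square), "cx", "cy" (the principal point, pixels), "k1" (the pictures are not rectified: a ray, as slopes to the right and down, at radius r is drawn at 1 + k1 r^2 times it, then the intrinsics apply), "world_to_cam" (4x4, takes a point from world to camera coordinates). Camera axes: x right, y up, looking along -z (the intrinsics and any distortion apply to the point x, -y, -z); pixel columns grow to the right and rows downward; lengths in m; the calibration is good to about 2 mm. A picture is of the moment at which its call begins. camera_params takes no time and is no camera call.
A pose or a line that the arm cannot do raises MotionError and nothing moves.
- job_done(): hands the job in, once; it reports no verdict.
Trained networks look in the newest picture that a camera, given by its name, has taken for a name from the list of things; names that differ only in an ending like _2 or _b are one class to them, and where a whole thing is asked for, a point or a joint stands for the part that bears it (a point fixed in the world has none). Each returns a list of dicts, best first, with "score" (0 to 1); they miss things now and then, are a little off and sometimes report something else, mostly with a low value. They report only what shows in the picture. A call takes as long as a camera call. They do not tell look-alikes from the thing itself.
- masks_of(camera, target): "mask" (480x640 bool, what is visible of it) and "point" ([column, row] in pixels, amid what is visible of it).
The state is a dict: "time": time; "joint_positions": joint angles; "dq": joint speeds; "joint_efforts": joint torques, N m; "tcp_pos": TCP position; "tcp_rot": TCP orientation; "wrist_force": force on the tool from outside, world axes, zero at the start; "torque": the same for the moment, N m; "width": opening from 0.0 (shut) to 1.0 (fully open).
Only numpy, scipy, OpenCV 4.12 (cv2) and the standard library are available. Lean on these libraries where they do the work, as an engineer would, in place of code of your own. Each camera call takes 0.05 s, during which the arm holds its last target.

## Working session

There is one attempt and no reset: what is moved stays moved. The work goes in short steps, each a Python script; the robot and the scene stay as the last script left them, time stands still between calls to the robot, and variables do not carry over. Pictures are saved under pics/ and viewed, and the job is handed in when it is done.

```bash
mkdir -p pics; ls; python3 - <<'E'
from plant import *
import cv2
for n in("side","top"):
    im=get_image(n); cv2.imwrite(f"pics/{n}0.png",im[:,:,::-1]); print(n,camera_params(n))
s=read_state();print(s)
E
```

```text
pics
side {'fov_y': 54.0632596548073, 'cx': 319.11818774724276, 'cy': 236.24798953968377, 'k1': -0.04628669291462062, 'world_to_cam': array([[ 0.82861391, -0.55980863, -0.00364486, -0.47169079],
       [ 0.35265501,  0.51691195,  0.78002339, -0.28540515],
       [-0.43477975, -0.6476236 ,  0.62573975, -0.85397013],
       [ 0.        ,  0.        ,  0.        ,  1.        ]])}
top {'fov_y': 57.448716511622465, 'cx': 317.1302173899616, 'cy': 239.1195398765989, 'k1': -0.05429115519816782, 'world_to_cam': array([[-0.00417641, -0.99990101, -0.0134357 ,  0.01341334],
       [ 0.99709902, -0.00518509,  0.07593847, -0.57468499],
       [-0.07600062, -0.01307957,  0.99702198, -0.96796445],
       [ 0.        ,  0.        ,  0.        ,  1.        ]])}
{'time': 0.1, 'joint_positions': array([-1.3758142 ,  0.38376178,  0.04383853,  1.59944613, -0.01790004,
        1.1611869 , -0.04988623]), 'dq': array([ 1.38609572e-04, -1.76767485e-03, -1.41975539e-03, -2.61054585e-03,
       -1.30953328e-03, -7.88826748e-04, -3.46830421e-05]), 'joint_efforts': array([ 2.49893084e-03, -4.34728611e+01,  1.02923378e+00, -2.50455970e+01,
        1.08904706e-02,  5.39654735e-03,  8.68983136e-06]), 'tcp_pos': array([0.18739589, 0.62167946, 0.30259355]), 'tcp_rot': array([-3.08871599,  1.5683866 , -1.81061043]), 'wrist_force': array([ 0.33857777, -0.37769646,  0.04023463]), 'torque': array([ 0.00713211, -0.02822061,  0.00790597]), 'width': 0.998909757865858}
```

View pics/top0.png

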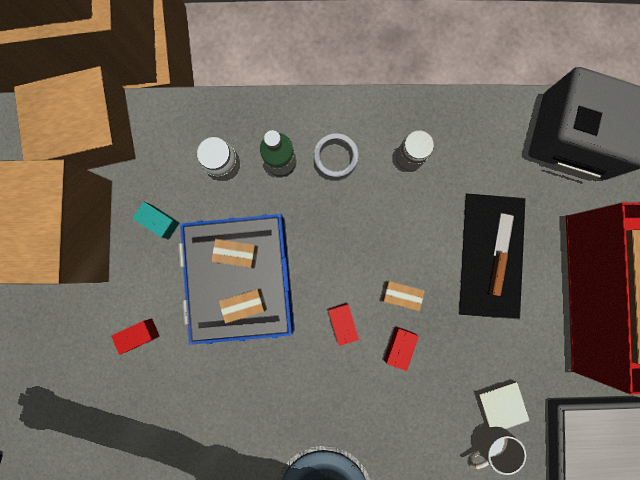

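View pics/side0.png

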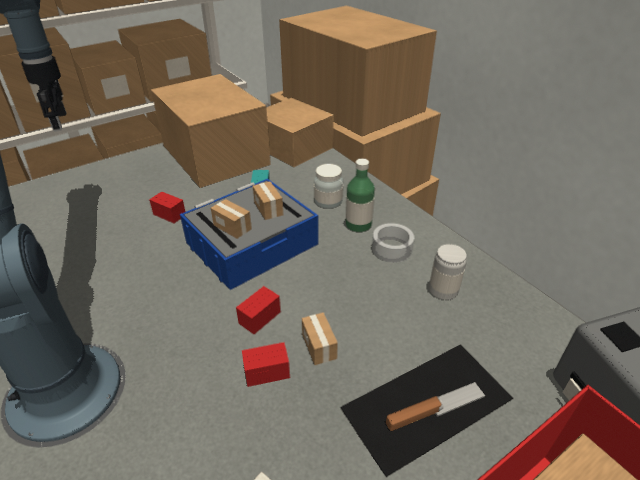

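Candidates for cartons, in top-view pixels:
- Brown with a white band: (234,253) and (242,305) on the lid, (404,295) on the bench.
- Red look-alikes, not wanted: (135,336), (343,324), (402,348).
- Turquoise look-alike, not wanted: (155,219).

The bar is on the mat at (502,255). The hinge is on the case's left (world +y) side, and the notch faces world -y.

```bash
cat > h.py <<'E'
from plant import *
import numpy as np, cv2
from scipy.optimize import minimize
from scipy.spatial.transform import Rotation as R
CP={n:camera_params(n) for n in("side","top")}
def K(n):
    p=CP[n];f=240/np.tan(np.radians(p["fov_y"]/2));return f,p
def proj(n,P):
    f,p=K(n);P=np.atleast_2d(P);M=p["world_to_cam"];c=P@M[:3,:3].T+M[:3,3]
    u=c[:,0]/-c[:,2];v=-c[:,1]/-c[:,2];k=1+p["k1"]*(u*u+v*v)
    return np.c_[p["cx"]+f*u*k,p["cy"]+f*v*k]
def ray(n,px,z):
    f,p=K(n);d=(np.array(px,float)-[p["cx"],p["cy"]])/f;u=d.copy()
    for _ in range(20):u=d/(1+p["k1"]*(u@u))
    M=p["world_to_cam"];Rm=M[:3,:3];o=-Rm.T@M[:3,3];w=Rm.T@np.array([u[0],-u[1],-1])
    return o+w*(z-o[2])/w[2]
def boxc(x,y,z,yaw,d):  # z bottom
    a=np.array([[sx*d[0]/2,sy*d[1]/2,sz*d[2]] for sx in(-1,1) for sy in(-1,1) for sz in(0,1)])
    return a@R.from_euler('z',yaw).as_matrix().T+[x,y,z]
def hullmask(n,parts):
    m=np.zeros((480*2,640*2),np.uint8)
    for P in parts:
        cv2.fillConvexPoly(m,cv2.convexHull(np.round(proj(n,P)*2).astype(np.int32)),1)
    return cv2.resize(m.astype(np.float32),(640,480),interpolation=cv2.INTER_AREA)
def parts_box(q,z,d): return [boxc(q[0],q[1],z,q[2],d)]
def parts_bar(q,z,d=None):
    Rm=R.from_euler('z',q[2]).as_matrix()
    def b(x0,x1,w,h):
        a=np.array([[x,y,zz] for x in(x0,x1) for y in(-w/2,w/2) for zz in(0,h)]);return a@Rm.T+[q[0],q[1],z]
    return [b(-.065,.035,.02,.026),b(.035,.125,.03,.005)]
def fit(masks,q0,z,d,parts=parts_box):
    def cost(q):
        return sum(np.abs(hullmask(n,parts(q,z,d))-m).sum()/max(m.sum(),1) for n,m in masks.items())
    best=None
    for dy in(-.15,0,.15):
        q=np.array(q0)+[0,0,dy]
        S=np.array([q]+[q+e for e in np.diag([.012,.012,.12])])
        r=minimize(cost,q,method='Nelder-Mead',options=dict(initial_simplex=S,xatol=2e-4,fatol=1e-4,maxiter=200))
        if best is None or r.fun<best.fun:best=r
    return best.x,best.fun
def snap(name,show=("top",)):
    out={}
    for n in("side","top"):
        out[n]=get_image(n)
        cv2.imwrite(f"pics/{n}_{name}.png",out[n][:,:,::-1])
    return out
CD=(.046,.080,.050)
def down(yaw):  # tool down, jaw opening (z) horizontal along yaw
    zt=np.array([np.cos(yaw),np.sin(yaw),0]);xt=np.array([0,0,-1.]);yt=np.cross(zt,xt)
    return R.from_matrix(np.c_[xt,yt,zt]).as_euler('xyz')
E
cat > p1.py <<'E'
from h import *
snap("a")
for t in["carton0_mid","carton2_mid","bar_grip","case","mat","lid","tape","can","spray","jar"]:
    for n in("top","side"):
        L=masks_of(n,t)
        for i,r in enumerate(L):
            if r["score"]>.2:
                print(t,n,i,round(r["score"],2),np.round(r["point"]),int(r["mask"].sum()))
        np.save(f"pics/{t}_{n}.npy",np.array([r["mask"] for r in L]))
E
python3 p1.py
```

```text
carton0_mid top 0 0.92 [239. 306.] 1000
carton0_mid top 1 0.33 [233. 280.] 10736
carton0_mid side 0 0.65 [235. 218.] 1103
carton2_mid top 0 0.71 [402. 297.] 788
carton2_mid side 0 0.94 [266. 364.] 1646
carton2_mid side 1 0.87 [320. 340.] 1322
carton2_mid side 2 0.74 [258. 309.] 1334
bar_grip top 0 0.78 [501. 254.] 1072
bar_grip side 0 0.84 [431. 404.] 1731
case top 0 0.69 [235. 279.] 11109
case side 0 0.63 [248. 237.] 7739
mat top 0 0.77 [488. 257.] 6356
mat top 1 0.56 [241. 304.] 993
mat top 2 0.3 [280. 150.] 1264
mat side 0 0.67 [418. 405.] 9533
lid top 0 0.86 [231. 279.] 8775
lid side 0 0.73 [249. 224.] 3006
lid side 1 0.5 [447. 272.] 1579
tape top 0 0.7 [330. 146.] 1078
tape side 0 0.96 [389. 245.] 1248
can top 0 0.7 [412. 151.] 1134
can side 0 0.85 [447. 270.] 1535
spray top 0 0.92 [277. 154.] 1299
spray top 1 0.47 [489. 256.] 6143
spray side 0 0.56 [363. 200.] 1602
spray side 1 0.56 [328. 187.] 1127
jar top 0 0.84 [218. 157.] 1358
jar side 0 0.73 [329. 186.] 1121
```

```bash
cat > p2.py <<'E'
from h import *
for t in["carton1_mid","carton3_mid"]:
    for n in("top","side"):
        L=masks_of(n,t)
        for i,r in enumerate(L):
            if r["score"]>.2: print(t,n,i,round(r["score"],2),np.round(r["point"]),int(r["mask"].sum()))
        np.save(f"pics/{t}_{n}.npy",np.array([r["mask"] for r in L]))
E
python3 p2.py
cat > p3.py <<'E'
from h import *
ld=lambda t,n,i=0:np.load(f"pics/{t}_{n}.npy")[i].astype(np.float32)
def hull(m):
    c,_=cv2.findContours((m>0).astype(np.uint8),0,2);c=max(c,key=cv2.contourArea)
    o=np.zeros((480,640),np.uint8);cv2.fillConvexPoly(o,cv2.convexHull(c),1);return o.astype(np.float32)
def go(lbl,ms,px,z,d,yaw,parts=parts_box,h=.05):
    p=ray("top",px,z+h)
    x,f=fit(ms,[p[0],p[1],yaw],z,d,parts);print(lbl,np.round(x,4),"yawdeg",round(np.degrees(x[2]),1),"cost",round(f,3));return x
q=go("case both",{n:ld("case",n) for n in("top","side")},(237,280),0,(.256,.216,.09),.05,h=.09)
q=go("case top",{"top":hull(ld("case","top"))},(237,280),0,(.256,.216,.09),.05,h=.09)
go("mat",{n:ld("mat",n) for n in("top","side")},(491,257),0,(.28,.14,.004),0,h=0)
go("bar",{n:ld("bar_grip",n) for n in("top","side")},(500,265),.004,None,-.05,parts_bar,.02)
go("bar top",{n:ld("bar_grip",n) for n in("top",)},(500,265),.004,None,-.05,parts_bar,.02)
go("c0",{n:ld("carton0_mid",n) for n in("top","side")},(242,305),.09,CD,.2)
go("c0 top",{n:ld("carton0_mid",n) for n in("top",)},(242,305),.09,CD,.2)
go("c2",{"top":ld("carton2_mid","top"),"side":ld("carton2_mid","side",1)},(404,295),.0,CD,-.1)
E
python3 p3.py
```

```text
carton1_mid top 0 0.82 [156. 219.] 959
carton1_mid top 1 0.66 [135. 336.] 912
carton1_mid top 2 0.56 [238. 254.] 1031
carton1_mid side 0 0.96 [268. 200.] 818
carton1_mid side 1 0.85 [168. 205.] 764
carton1_mid side 2 0.74 [330. 186.] 1135
carton1_mid side 3 0.69 [260. 174.] 218
carton1_mid side 4 0.55 [446. 270.] 1561
case both [0.4877 0.1832 0.0953] yawdeg 5.5 cost 0.488
case top [0.4862 0.1837 0.0856] yawdeg 4.9 cost 0.044
mat [ 0.5365 -0.3934 -0.0858] yawdeg -4.9 cost 0.388
bar [ 0.509  -0.4025 -0.2075] yawdeg -11.9 cost 0.194
bar top [ 0.5079 -0.4027 -0.2103] yawdeg -12.1 cost 0.095
c0 [0.4346 0.1597 0.2901] yawdeg 16.6 cost 0.112
c0 top [0.4339 0.1598 0.2658] yawdeg 15.2 cost 0.061
c2 [ 0.449  -0.1787 -0.2699] yawdeg -15.5 cost 0.161
```

```bash
python3 - <<'E'
import cv2,numpy as np
a=cv2.imread("pics/top_a.png");s=cv2.imread("pics/side_a.png")
A=cv2.resize(a[205:355,120:440],None,fx=2.4,fy=2.4,interpolation=2);S=cv2.resize(s[150:300,160:360],None,fx=2.4,fy=2.4)
cv2.imwrite("pics/crop1.png",A);cv2.imwrite("pics/crop2.png",S)
E
```

```text
(no output)
```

View pics/crop1.png

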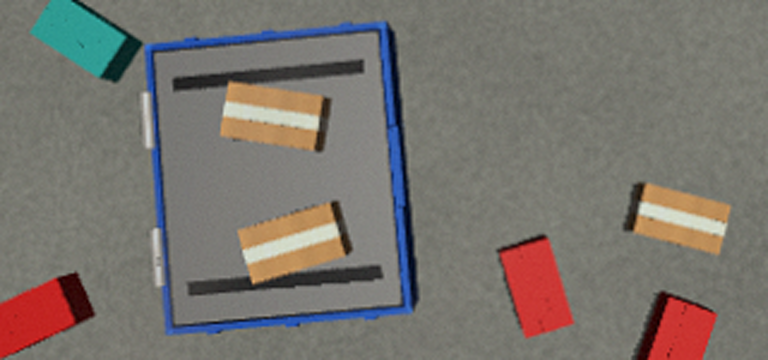

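View pics/crop2.png

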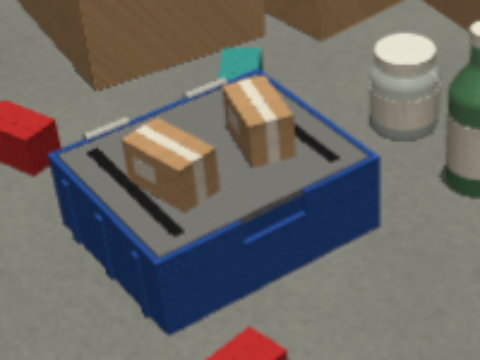

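```bash
cat > p4.py <<'E'
exec(open("p3.py").read().split("q=go(")[0])
I={n:cv2.imread(f"pics/{n}_a.png") for n in("top","side")}
bl={}
for n in I:
    hsv=cv2.cvtColor(I[n],cv2.COLOR_BGR2HSV);m=((hsv[...,0]>105)&(hsv[...,0]<130)&(hsv[...,1]>130)).astype(np.uint8)
    m=cv2.morphologyEx(m,cv2.MORPH_CLOSE,np.ones((5,5)));bl[n]=hull(m)
qc=go("case blue",bl,(237,280),0,(.256,.216,.09),.085,h=.09)
go("case blue top",{"top":bl["top"]},(237,280),0,(.256,.216,.09),.085,h=.09)
go("case blue side",{"side":bl["side"]},(237,280),0,(.256,.216,.09),.085,h=.09)
bk={}
for n,(r0,r1,c0,c1) in dict(top=(185,330,445,540),side=(335,480,330,520)).items():
    g=I[n].max(2)<40;m=np.zeros((480,640),np.uint8);m[r0:r1,c0:c1]=g[r0:r1,c0:c1];bk[n]=hull(cv2.morphologyEx(m,cv2.MORPH_OPEN,np.ones((3,3))))
qm=go("mat blk",bk,(491,257),0,(.28,.14,.004),-.05,h=0)
c1=go("c1",{"top":ld("carton1_mid","top",2),"side":ld("carton1_mid","side",0)},(234,253),.09,CD,-.1)
c1=go("c1 top",{"top":ld("carton1_mid","top",2)},(234,253),.09,CD,-.1)
qs=[(parts_box(qc,0,(.256,.216,.09))),parts_box(qm,0,(.28,.14,.004)),parts_bar([.508,-.4027,-.21],.004),parts_box([.434,.1597,.27],.09,CD),parts_box(c1,.09,CD),parts_box([.449,-.1787,-.27],0,CD)]
for n in I:
    for ps in qs:
        for P in ps: cv2.polylines(I[n],[cv2.convexHull(np.round(proj(n,P)).astype(np.int32))],True,(0,255,0),1)
    cv2.imwrite(f"pics/{n}_ov.png",I[n])
E
python3 p4.py
```

```text
case blue [0.4872 0.1842 0.0899] yawdeg 5.2 cost 0.053
case blue top [0.4867 0.1833 0.0913] yawdeg 5.2 cost 0.014
case blue side [0.4873 0.184  0.0892] yawdeg 5.1 cost 0.039
mat blk [ 0.5365 -0.3933 -0.0864] yawdeg -5.0 cost 0.029
c1 [ 0.5382  0.1768 -0.1714] yawdeg -9.8 cost 0.123
c1 top [ 0.5383  0.1772 -0.1528] yawdeg -8.8 cost 0.04
```

View pics/top_ov.png

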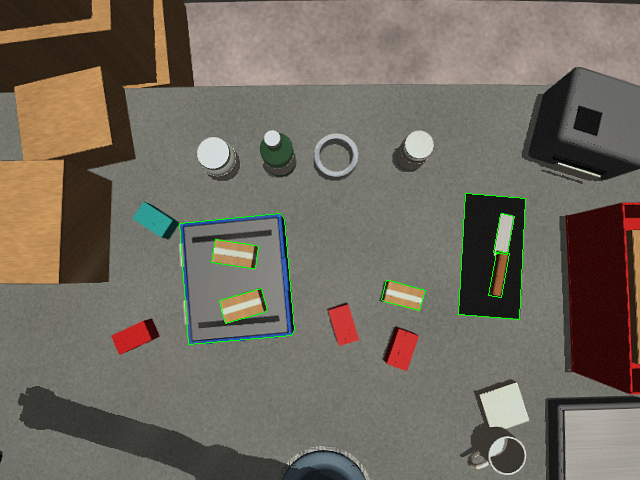

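View pics/side_ov.png

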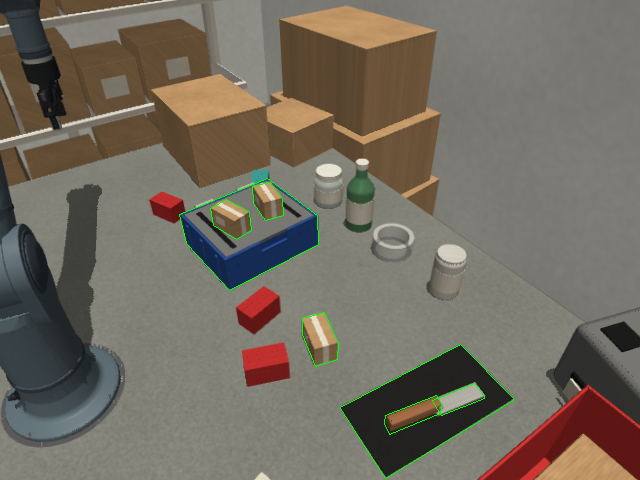

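```bash
cat >> h.py <<'E'
CASE=np.array([.487,.184]);CY=.090
MAT=np.array([.5365,-.3933]);MY=-.086
def c2w(x,y):
    c,s=np.cos(CY),np.sin(CY);return CASE+[c*x-s*y,s*x+c*y]
def seq(p,yaws):
    pass
def best(p,yaw,flip=True):
    q=np.array(read_state()["joint_positions"]);o=[]
    for y in ([yaw,yaw+np.pi] if flip else [yaw]):
        s=solve_ik(list(p),list(down(y)))
        if s is not None:o.append((np.abs(np.array(s)-q).max(),y,s))
    return min(o,key=lambda t:t[0]) if o else None
def rp(p,yaw,flip=True):
    b=best(p,yaw,flip);assert b,("no ik",p,yaw)
    reach(list(map(float,p)),list(map(float,down(b[1]))));return b[1]
def st():
    s=read_state();return f"t={s['time']:.1f} tcp={np.round(s['tcp_pos'],4)} F={np.round(s['wrist_force'],1)} w={s['width']:.3f}"
G=.054
E
python3 - <<'E'
from h import *
for lbl,p,y in[("c0",(.434,.16,.178),.27),("c1",(.538,.177,.178),-.16),("bar",(.508,-.4027,.08),-.21+np.pi/2),("put",(.61,-.08,.09),0),
  ("pry",(*c2w(0,-.173),.135),CY+np.pi),("pryend",(*c2w(0,-.01),.31),CY),("close",(*c2w(0,.17),.31),CY),("retr",(.136,.45,.35),0.)]:
    for f in(0,np.pi):
        s=solve_ik(list(p),list(down(y+f)));print(lbl,f>0,None if s is None else np.round(s,2))
E
```

```text
c0 False [-0.9   0.21  0.51  2.16 -0.14  0.8  -0.04]
c0 True [ 0.63  0.5  -1.23  2.1   0.59  0.95  2.48]
c1 False [-0.88  0.43  0.59  1.93 -0.3   0.88 -0.3 ]
c1 True [-0.5   0.37  0.13  1.91 -0.06  0.86  2.64]
bar False [ 0.12  0.75  0.65  1.75 -0.59  0.84  2.41]
bar True [-0.17  1.05  1.14  1.77 -1.08  1.1  -0.41]
put False [-0.43  0.67  0.63  1.84 -0.54  0.81  0.48]
put True [-0.82  1.22  1.36  1.85 -1.28  1.28 -2.19]
pry False [-1.13  0.92  1.37  2.11 -1.06  1.11 -2.26]
pry True [-0.74  0.43  0.74  2.1  -0.42  0.76  0.36]
pryend False [-0.94  0.13  0.56  1.93 -0.08  1.1  -0.26]
pryend True [-0.65  0.12  0.24  1.92 -0.03  1.1   2.84]
close False [-1.06  0.27  0.41  1.76 -0.12  1.13 -0.52]
close True [-0.69  0.27 -0.02  1.74  0.01  1.14  2.51]
retr False [-1.55 -0.01  0.19  1.97  0.    1.18 -1.37]
retr True [-1.17  0.01 -0.2   1.95  0.    1.18  1.78]<sys>:0: UserWarning: Gimbal lock detected. Setting third angle to zero since it is not possible to uniquely determine all angles.
```

```bash
sed -i 's/^import numpy/import warnings;warnings.filterwarnings("ignore")\nimport numpy/' h.py
cat >> h.py <<'E'
def pick(x,y,yaw,gz,flip=True,approach=.30,op=1.0,sq=40,w=None):
    grip(op,squeeze=sq)
    yy=rp((x,y,approach),yaw,flip)
    move_straight([x,y,gz+G],max_speed=.15)
    f0=st();grip(0.0,squeeze=sq);print("pre",f0,"| post",st())
    move_straight([x,y,approach],max_speed=.2);print("lifted",st())
    return yy
def put(x,y,yaw,gz,flip=True,approach=.25,op=.85):
    rp((x,y,approach),yaw,flip)
    move_straight([x,y,gz+G],max_speed=.12);print("down",st())
    grip(op);move_straight([x,y,approach],max_speed=.2);print("up",st())
E
python3 - <<'E'
from h import *
s=read_state()
move_straight([.136,.45,.33],max_speed=.3)
pick(.434,.16,.27,.125)
put(.61,-.08,0,.037)
snap("b")
E
```

```text
pre t=4.9 tcp=[0.4346 0.1605 0.1797] F=[ 0.3  0.5 -0.2] w=0.998 | post t=5.3 tcp=[0.4346 0.1603 0.1799] F=[-0.6  0.   4.7] w=0.536
lifted t=6.1 tcp=[0.4329 0.1596 0.2986] F=[-1.1  0.4 -1.5] w=0.532
down t=8.7 tcp=[ 0.6108 -0.0802  0.092 ] F=[ 0.3 -0.3 -1.7] w=0.530
up t=10.0 tcp=[ 0.6091 -0.0796  0.2487] F=[ 0.1 -0.4  0.5] w=0.854
```

View pics/top_b.png

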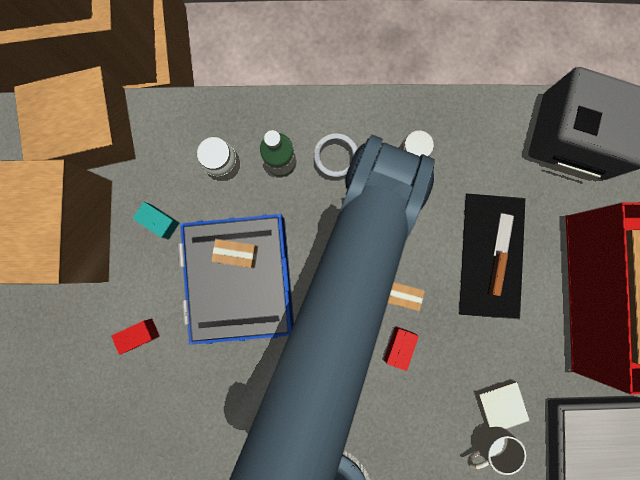

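The lid now carries only the carton at (234,253), and it hasn't moved. I'm taking that one next.

```bash
python3 - <<'E'
from h import *
pick(.538,.177,-.16,.125,op=.85)
put(.61,-.19,0,.036)
rp((.42,.17,.3),0)
snap("c")
E
```

```text
pre t=12.4 tcp=[0.5389 0.1768 0.1799] F=[ 0.2  0.3 -0.4] w=0.849 | post t=12.7 tcp=[0.5389 0.1772 0.1803] F=[-0.   0.2  5.3] w=0.531
lifted t=13.5 tcp=[0.5367 0.177  0.2984] F=[-0.1  0.8 -2.7] w=0.531
down t=16.4 tcp=[ 0.6106 -0.1903  0.0906] F=[ 0.9 -0.  -2.1] w=0.529
up t=17.7 tcp=[ 0.6092 -0.1894  0.2487] F=[ 0.2 -0.  -1.1] w=0.845
```

View pics/top_c.png

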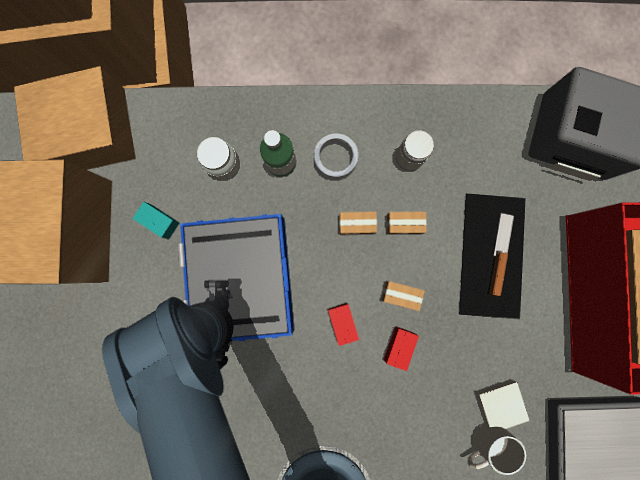

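View pics/side_c.png

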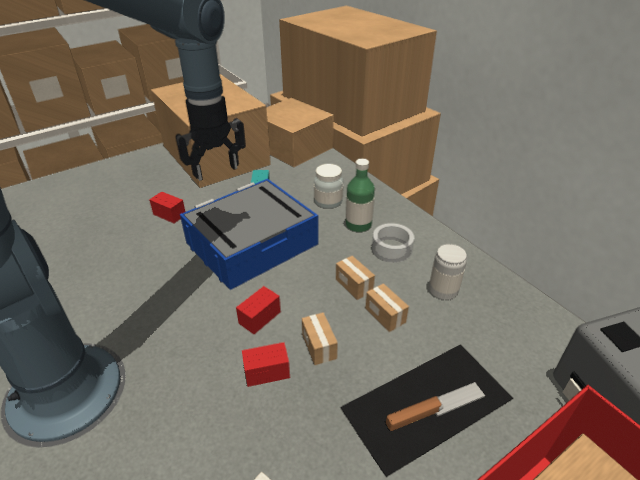

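```bash
python3 - <<'E'
from h import *
yb=-.21
grip(.6,squeeze=40)
rp((.508,-.4027,.25),yb-np.pi/2,False)
move_straight([.508,-.4027,.030+G],max_speed=.12);print(st())
grip(0,squeeze=110);print(st());sleep(.3);print(st())
move_straight([.508,-.4027,.20],max_speed=.12);print(st())
reach([.5,-.12,.26],list(down(CY)));sleep(.2);print(st())
snap("d")
for n in("top","side"):
    for r in masks_of(n,"bar_grip")[:2]:print(n,r["score"],r["point"],r["mask"].sum())
E
```

```text
t=23.3 tcp=[ 0.5084 -0.4032  0.085 ] F=[-0.5  0.7 -0.3] w=0.600
t=23.7 tcp=[ 0.5084 -0.403   0.085 ] F=[-0.3  1.6  5.6] w=0.204
t=24.0 tcp=[ 0.5084 -0.403   0.085 ] F=[0.7 2.  5.4] w=0.204
t=25.1 tcp=[ 0.5078 -0.4021  0.1989] F=[-0.2  0.5 -1.9] w=0.206
t=26.4 tcp=[ 0.4999 -0.1216  0.2601] F=[-0.4 -0.1 -2.5] w=0.204
top 0.81 [347.4, 277.7] 881
top 0.74 [358.5, 222.4] 829
side 0.92 [330.0, 252.0] 790
```

View pics/side_d.png

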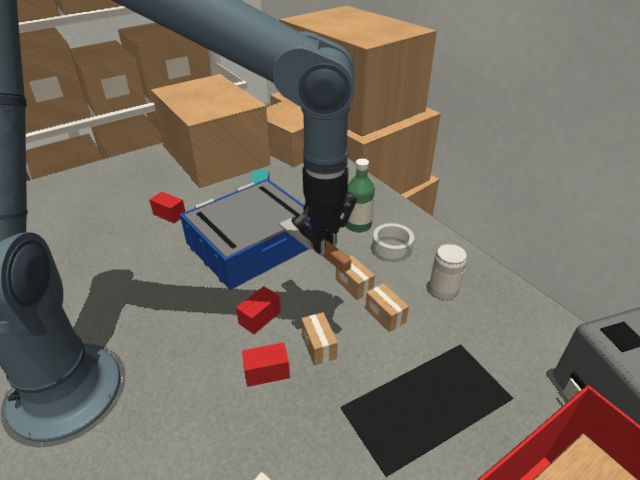

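View pics/top_d.png

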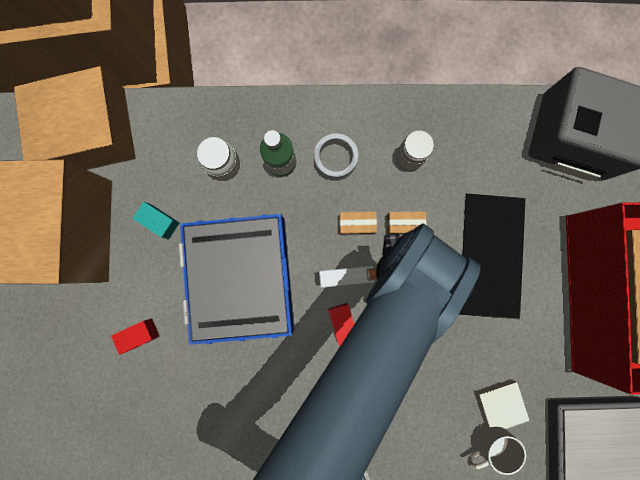

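```bash
python3 - <<'E'
from h import *
s=read_state();p=s["tcp_pos"]
for n in("top","side"):
    im=cv2.imread(f"pics/{n}_d.png")
    q=[p[0],p[1],CY+np.pi/2]
    for P in parts_bar(q,p[2]-.081): cv2.polylines(im,[cv2.convexHull(np.round(proj(n,P)*16).astype(np.int32))],True,(0,255,0),1,shift=4)
    c=proj(n,[[p[0],p[1]+.05,.19]])[0].astype(int)
    im=cv2.resize(im[c[1]-50:c[1]+50,c[0]-65:c[0]+65],None,fx=3,fy=3,interpolation=0)
    cv2.imwrite(f"pics/{n}_d2.png",im)
a=cv2.imread("pics/top_d2.png");b=cv2.imread("pics/side_d2.png");cv2.imwrite("pics/d2.png",np.hstack([a,b]))
E
```

```text
(no output)
```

View pics/d2.png

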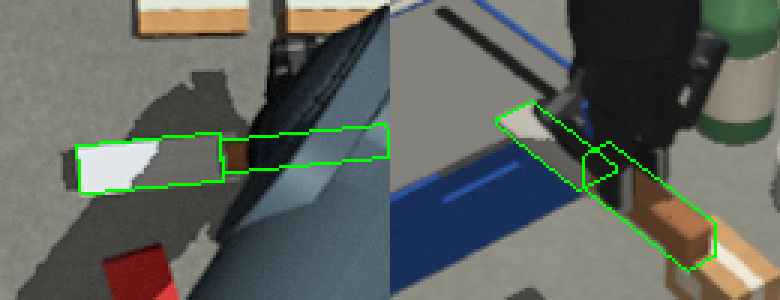

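The bar model overlay matches the held bar in both views, so it sits level with the blade toward the case. I'll insert it now.

```bash
cat >> h.py <<'E'
TO=.081
def barpose(ty,zu):   # tip at case y=ty, underside z=zu
    x,y=c2w(0,ty-.125);return [float(x),float(y),float(zu+TO)]
E
python3 - <<'E'
from h import *
reach(barpose(-.16,.12),list(down(CY)))
move_straight(barpose(-.135,.0695),max_speed=.1);print(st())
for ty in(-.112,-.095,-.075,-.055):
    move_straight(barpose(ty,.0695),max_speed=.05);print(ty,st())
snap("e")
E
```

```text
t=27.7 tcp=[ 0.5106 -0.0753  0.1507] F=[-0.1  0.4 -1.9] w=0.205
-0.112 t=28.3 tcp=[ 0.5083 -0.0517  0.1505] F=[ 0.3 -1.4 -1.6] w=0.208
-0.095 t=28.8 tcp=[ 0.5068 -0.0347  0.1504] F=[-0.4  0.5 -2.6] w=0.201
-0.075 t=29.3 tcp=[ 0.505  -0.0148  0.1505] F=[ 0.3 -0.3 -1.2] w=0.203
-0.055 t=29.9 tcp=[0.5032 0.0051 0.1505] F=[-0.2  0.2 -1.7] w=0.207
```

View pics/side_e.png

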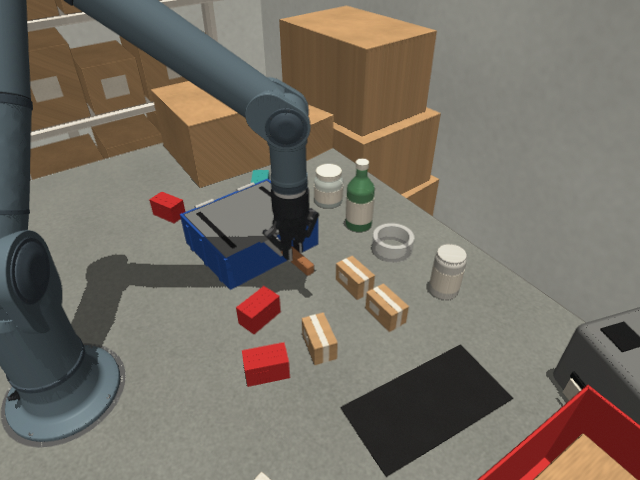

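```bash
cat >> h.py <<'E'
def arc(th,r=.155):
    y=.102-r*np.cos(th)-.008*np.sin(th);z=.09+r*np.sin(th)-.008*np.cos(th)
    return barpose(y,z-.005)
E
python3 - <<'E'
from h import *
for th in(.06,.12,.2,.3,.4,.5):
    move_straight(arc(th),max_speed=.05);print(th,st())
snap("f")
E
```

```text
0.06 t=30.5 tcp=[0.5032 0.0065 0.1676] F=[-0.5 -0.1 -3.2] w=0.202
0.12 t=30.8 tcp=[0.5032 0.007  0.177 ] F=[ 0.2 -0.3 -3. ] w=0.204
0.2 t=31.2 tcp=[0.503  0.0083 0.1893] F=[ 0.  -0.1 -2. ] w=0.204
0.3 t=31.7 tcp=[0.5027 0.0114 0.2045] F=[-0.1 -0.3 -2.4] w=0.204
0.4 t=32.1 tcp=[0.5023 0.0161 0.2193] F=[-0.7 -0.5 -2.2] w=0.205
0.5 t=32.6 tcp=[0.5017 0.0221 0.2336] F=[ 0.4  0.  -3.1] w=0.203
```

View pics/side_f.png

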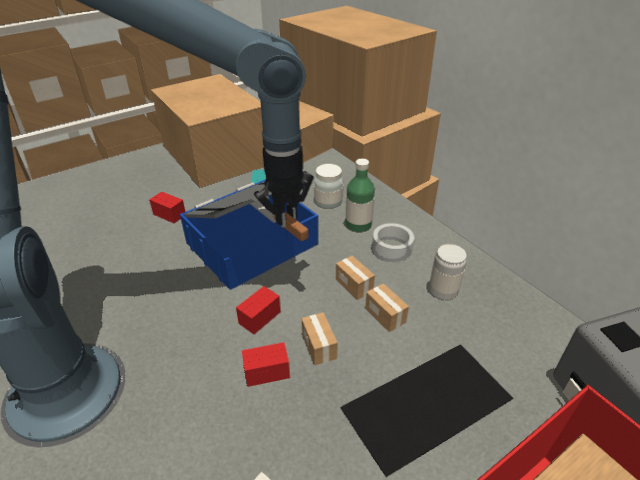

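```bash
python3 - <<'E'
from h import *
for th in np.arange(.6,1.66,.1):
    move_straight(arc(th),max_speed=.06);print(round(th,2),st())
snap("g")
E
```

```text
0.6 t=33.1 tcp=[0.5011 0.0296 0.2472] F=[ 0.1  0.1 -2.6] w=0.208
0.7 t=33.5 tcp=[0.5003 0.0384 0.2599] F=[-0.8 -1.2 -3.1] w=0.204
0.8 t=33.9 tcp=[0.4994 0.0484 0.2718] F=[-0.7  0.7 -2.5] w=0.207
0.9 t=34.3 tcp=[0.4985 0.0596 0.2827] F=[ 0.1  0.3 -2.7] w=0.204
1.0 t=34.7 tcp=[0.4974 0.0719 0.2924] F=[-0.  -0.6 -2.3] w=0.205
1.1 t=35.1 tcp=[0.4962 0.085  0.3008] F=[ 0.7  0.1 -2.9] w=0.201
1.2 t=35.5 tcp=[0.4949 0.0988 0.3078] F=[-0.8 -0.9 -2.3] w=0.204
1.3 t=36.0 tcp=[0.4936 0.1132 0.3134] F=[-0.2  0.2 -2.8] w=0.204
1.4 t=36.4 tcp=[0.4922 0.1281 0.3175] F=[-0.4  0.7 -3.2] w=0.201
1.5 t=36.8 tcp=[0.4908 0.1433 0.3201] F=[ 0.4  0.3 -1.8] w=0.201
1.6 t=37.2 tcp=[0.4893 0.1586 0.3212] F=[ 0.1 -0.4 -2.1] w=0.207
```

View pics/side_g.png

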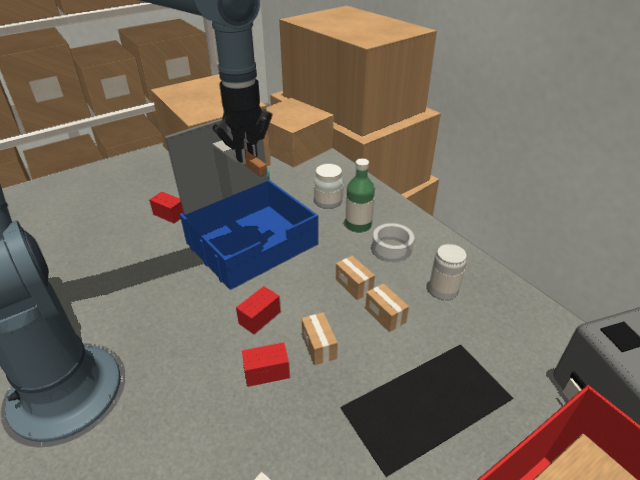

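View pics/top_g.png

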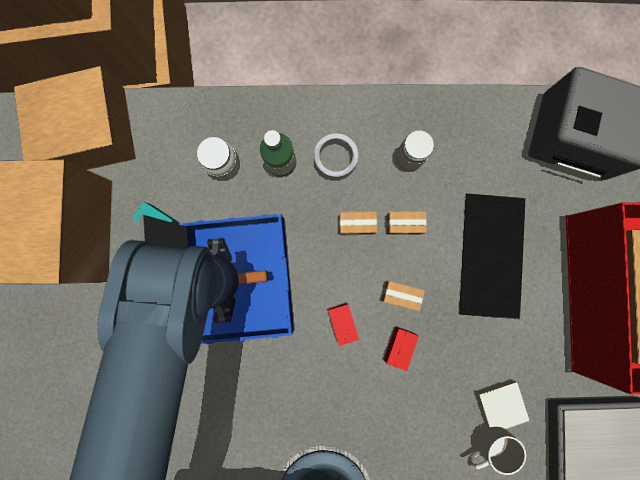

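The lid stands upright and open behind the blade. I'm withdrawing the bar and putting it back on the mat.

```bash
python3 - <<'E'
from h import *
p=arc(1.6);x,y=c2w(0,-.16);move_straight([x,y,.32],max_speed=.2)
g=MAT-.03*np.array([np.cos(MY),np.sin(MY)])
reach([g[0],g[1],.22],list(down(MY-np.pi/2)))
move_straight([g[0],g[1],.12],max_speed=.15)
move_straight([g[0],g[1],.0855],max_speed=.05);print(st())
grip(.45,squeeze=40);print(st());move_straight([g[0],g[1],.20],max_speed=.15)
pick(.449,-.1787,-.27,.040,op=.85,approach=.22)
z=.28
x,y=c2w(0,.036)
rp((x,y,z),CY)
move_straight([x,y,.052+G],max_speed=.12);print(st())
grip(.72);print(st());move_straight([x,y,z],max_speed=.2)
rp((.4,-.02,.3),0)
snap("h")
E
```

```text
t=41.3 tcp=[ 0.5066 -0.3908  0.0853] F=[ 0.2  0.8 -1.8] w=0.205
t=41.7 tcp=[ 0.5069 -0.391   0.0859] F=[-0.1 -0.2 -0.4] w=0.451
pre t=44.9 tcp=[ 0.4496 -0.1796  0.0945] F=[ 0.  -0.3 -0.4] w=0.852 | post t=45.2 tcp=[ 0.4498 -0.1789  0.0949] F=[-0.6  0.6  6.4] w=0.534
lifted t=46.0 tcp=[ 0.4482 -0.1779  0.219 ] F=[ 0.4  1.  -0.4] w=0.530
t=49.1 tcp=[0.4844 0.2201 0.1068] F=[-0.9 -0.1 -1.2] w=0.529
t=49.4 tcp=[0.4841 0.2201 0.1065] F=[ 0.4 -0.1  0.1] w=0.717
```

View pics/side_h.png

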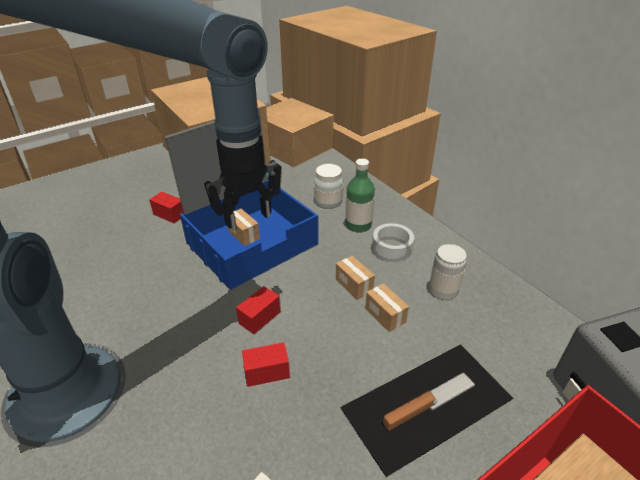

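View pics/top_h.png

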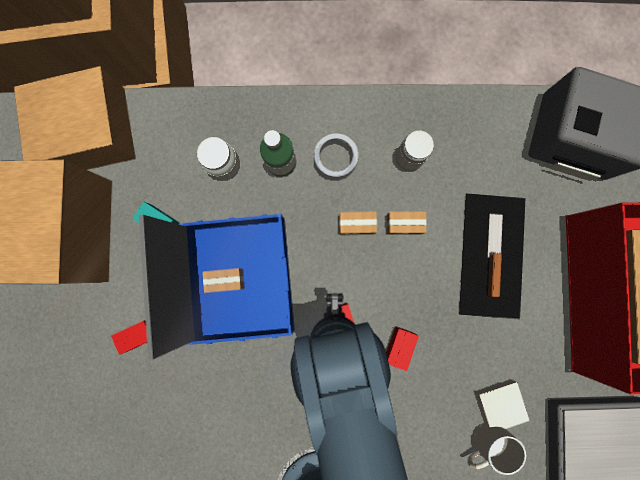

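The first carton is in the case at (222,280), and the bar is on the mat. The other two cartons are where I left them, at (358,222) and (407,222).

```bash
python3 - <<'E'
from h import *
print(ray("top",(358,222.5),.05),ray("top",(407,222.5),.05))
for (sx,sy),(tx,ty) in [((.61,-.08),(-.055,-.048)),((.61,-.19),(.055,-.048))]:
    pick(sx,sy,0,.040,op=.85,approach=.24)
    x,y=c2w(tx,ty);rp((x,y,.25),CY)
    move_straight([x,y,.052+G],max_speed=.12);print(st())
    grip(.72);move_straight([x,y,.25],max_speed=.2)
rp((.42,-.05,.3),0)
snap("i")
E
```

```text
[ 0.6088201  -0.07976298  0.05      ] [ 0.60827053 -0.1876826   0.05      ]
pre t=53.9 tcp=[ 0.6109 -0.0803  0.0951] F=[ 0.3 -0.9  0.4] w=0.844 | post t=54.2 tcp=[ 0.6111 -0.0802  0.0953] F=[-0.   0.2  4.4] w=0.530
lifted t=55.1 tcp=[ 0.6089 -0.0793  0.2384] F=[-0.5  0.8 -2.4] w=0.533
t=57.5 tcp=[0.4372 0.1313 0.1065] F=[-0.2  0.5 -1.8] w=0.530
pre t=61.5 tcp=[ 0.6108 -0.1905  0.0952] F=[ 1.   0.3 -0.3] w=0.847 | post t=61.8 tcp=[ 0.6108 -0.1904  0.0953] F=[-0.5  0.4  4.4] w=0.530
lifted t=62.7 tcp=[ 0.609  -0.1891  0.2383] F=[ 0.1 -0.2 -1.7] w=0.534
t=65.3 tcp=[0.5469 0.1413 0.1068] F=[ 0.5  0.3 -1.7] w=0.529
```

View pics/side_i.png

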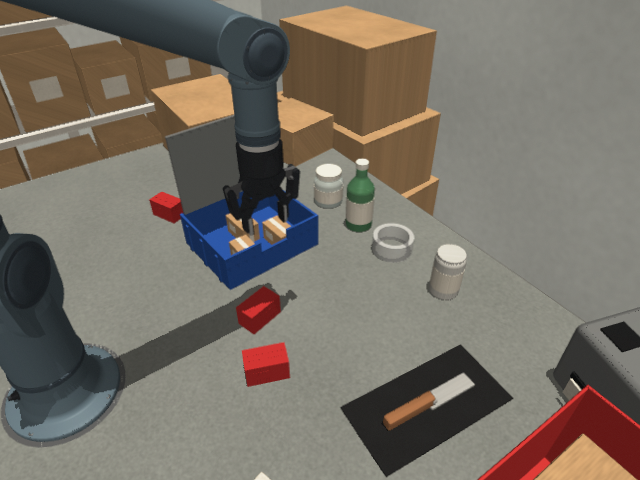

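View pics/top_i.png

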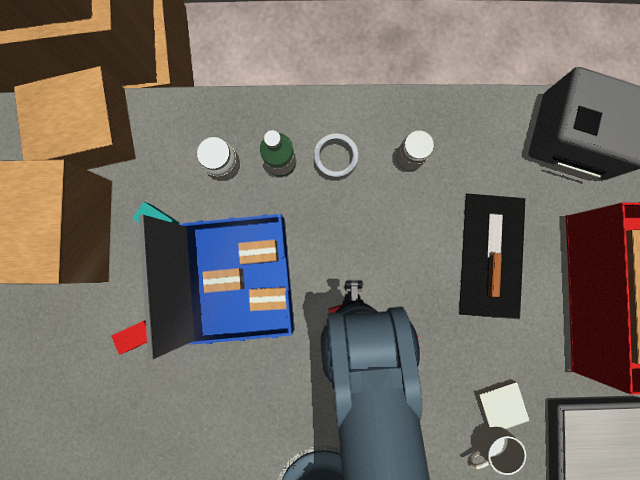

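All three cartons lie in the case at (258,252), (222,280) and (267,299), and nothing brown is left on the bench. I'll push the lid shut from behind with closed fingers.

```bash
cat > close.py <<'E'
from h import *
grip(0)
def tip(y,z): 
    x,yy=c2w(0,y);return [float(x),float(yy),float(z+.073)]
def cl(th,off=.012):
    r=.155+.03*(1-th/1.75)
    return tip(.102-r*np.cos(th)+off*np.sin(th),.09+r*np.sin(th)+off*np.cos(th))
rp(tip(-.02,.345),CY)
move_straight(tip(.18,.345),max_speed=.25)
move_straight(tip(.18,.245),max_speed=.15);print(st())
for th in np.arange(1.75,.24,-.1):
    move_straight(cl(th),max_speed=.07)
    f=read_state()["wrist_force"]
    print(round(th,2),np.round(f,1))
    if np.abs(f).max()>12:print("high");break
snap("j")
E
python3 close.py
```

```text
t=70.9 tcp=[0.4716 0.3631 0.3191] F=[-0.4 -0.2  0.6] w=0.000
1.75 [-0.3  0.3  0.4]
1.65 [-0.6  0.  -0.3]
1.55 [-0.3  0.6 -0.5]
1.45 [1.  0.5 0.2]
1.35 [-1.   0.5  0.2]
1.25 [-0.4 -0.3  0.1]
1.15 [-0.1  1.1  0.5]
1.05 [-0.   0.1 -0.1]
0.95 [-0.   0.4  0.4]
0.85 [ 0.3 -0.3 -0.4]
0.75 [-0.5 -0.1  0.2]
0.65 [-0.4  0.6  0.6]
0.55 [-0.7 -0.3 -0. ]
0.45 [0.  0.7 0.5]
0.35 [ 0.   0.4 -0.4]
0.25 [0.1 0.2 0.2]
```

View pics/side_j.png

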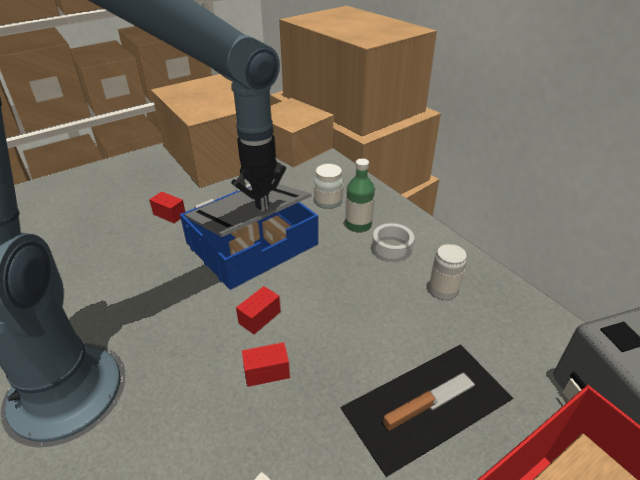

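The lid is nearly down under the fingers. I'll press it shut, watching the wrist force.

```bash
cat > c2.py <<'E'
from h import *
def tip(y,z): 
    x,yy=c2w(0,y);return [float(x),float(yy),float(z+.073)]
for z in list(np.arange(.13,.094,-.006))+list(np.arange(.094,.0835,-.001)):
    move_straight(tip(-.082,z),max_speed=.04)
    s=read_state();f=s["wrist_force"];print(round(z,4),round(s["tcp_pos"][2]-.073,4),np.round(f,1))
    if f[2]>12:break
sleep(.3);print(st())
move_straight(tip(-.082,.25),max_speed=.2)
rp((.40,-.08,.33),0);snap("k")
E
python3 c2.py
```

```text
0.13 0.1298 [0.4 0.3 0.3]
0.124 0.1237 [0.4 0.7 0.3]
0.118 0.1176 [-0.3  1.1  0.2]
0.112 0.1116 [-0.1  0.5  0.1]
0.106 0.1056 [-0.3 -0.3  0.1]
0.1 0.0996 [-0.3 -0.  -0.9]
0.094 0.0936 [-0.8  0.9 -0.2]
0.094 0.0941 [0.7 0.3 0.2]
0.093 0.093 [-0.1 -0.5 -0.6]
0.092 0.0919 [-0.3 -0.5  0.6]
0.091 0.0909 [-0.   0.5  0.5]
0.09 0.0899 [-0.6  0.1  0.1]
0.089 0.0897 [-2.9 -0.6  6.1]
0.088 0.0895 [-3.4 -1.7 12.4]
t=82.1 tcp=[0.4946 0.1023 0.1626] F=[-4.2 -0.6 10.9] w=0.002
```

View pics/side_k.png

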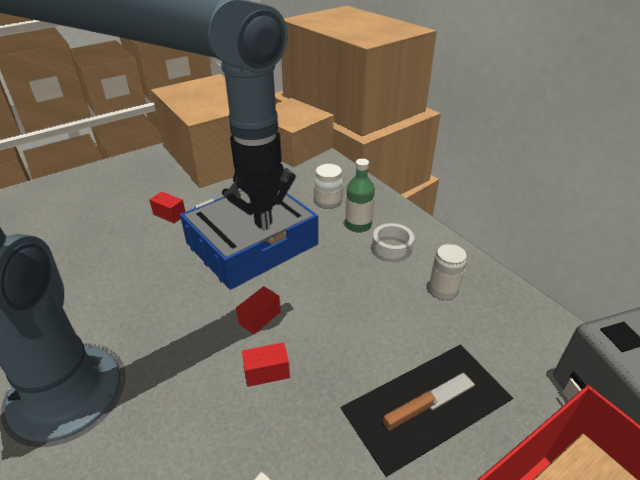

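View pics/top_k.png

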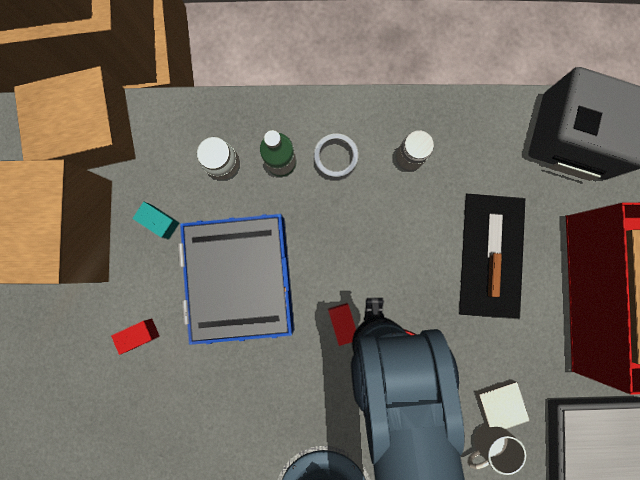

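```bash
python3 - <<'E'
from h import *
rp((.30,-.30,.35),0)
a=snap("l")
m={n:masks_of(n,"bar_grip") for n in("top","side")}
ms={}
for n,t in(("top",(497,258)),("side",(430,400))):
    r=min(m[n],key=lambda r:np.hypot(*(np.array(r["point"])-t)));print(n,r["score"],r["point"],r["mask"].sum());ms[n]=r["mask"].astype(np.float32)
x,f=fit({"top":ms["top"]},[.507,-.391,MY],.004,None,parts_bar)
d=x[:2]-MAT;c,s=np.cos(MY),np.sin(MY);print("bar",x,f,"in mat",c*d[0]+s*d[1],-s*d[0]+c*d[1],st())
im=cv2.imread("pics/side_l.png");cv2.imwrite("pics/l2.png",cv2.resize(im[150:300,160:360],None,fx=3,fy=3))
E
```

```text
top 0.92 [493.3, 250.6] 1090
side 0.94 [425.8, 401.6] 1403
bar [ 0.50666847 -0.39188086 -0.0895088 ] 0.09151376038789749 in mat -0.029843173556369614 -0.0011484560727827431 t=85.2 tcp=[ 0.3011 -0.2985  0.3499] F=[-0.1 -0.6  0.1] w=-0.000
```

View pics/l2.png

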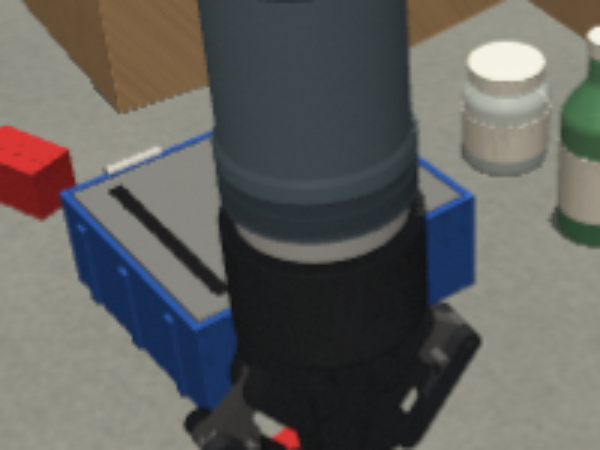

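View pics/top_l.png

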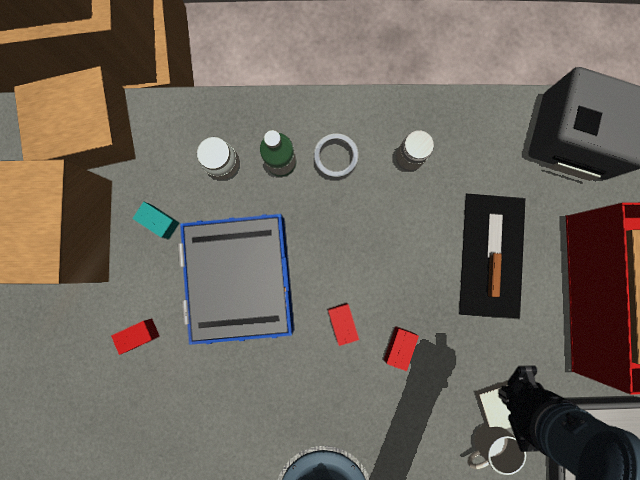

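The lid is flush, no cartons are left outside, the bystanders haven't moved, and the arm is clear. Handing in.

```bash
python3 -c "
from plant import *
print(job_done(),read_state()['time'])"
```

```text
the job is handed in; nothing more can be done
the job is handed in; nothing more can be done
```

I handed the job in after about 85 s with all three cartons in the case, the lid shut and the bar back on its mat. No verdict was reported.

**What I did:** I set the two lid cartons down on the bench and opened the lid in one sweep with the blade in the notch. Then I put the bar back, packed the three brown cartons, and pushed the lid shut with closed fingers.

**Last checks:**
- **Lid:** The fingertips stopped at 89.5 mm under about 12 N, against 90 mm for flush. The last top view shows it flush.
- **Bar:** It lies flat, 30 mm along and 1 mm across from the mat's centre.
- **Cartons:** I saw all three inside before closing. None are left on the bench in the last top view.
- **Other things:** The tape, can, bottle and jar, and the red and turquoise look-alikes, look unmoved in the pictures. I didn't measure them.

**Not confirmed:**
- **Bar force on the lid:** The wrist force rose only a little above its noise while the lid was being lifted, so the bar-on-lid contact is judged from the pictures.
- **Final side view:** The arm covered part of the case there. The side view just before it also showed the lid shut.

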